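# Slide a microplate along the ledge until its end overhangs

### The job

The well plate on the raised steel ledge lies askew and cannot be got hold of. With the fingertips only, first push it back until its long side is flush against the ledge's back fence, all of it still on the ledge, then push it along the fence to the robot's right until about a third of its length sticks out past the ledge's right-hand end, lying flat and still flush, ready to be taken by that end. Do not lift it, do not let it tip off, and leave the timer on the ledge and the tube rack and other plate on the bench where they are.

Things in the scene. Friction and masses are not known exactly. Their poses are not given: they have to be found in the camera images.
- ledge: Fixed low dark steel shelf on the bench: flat top 45 mm up, 130 mm deep, 390 mm long; front and both ends open. A fence runs along its far side, 12 mm above the top, 8 mm thick. Origin on the bench, 75 mm behind the front edge, 55 mm before the fence face, 170 mm from the right end. x points away from the robot to the fence, y along the ledge to its left end, z up. Yaw -0.18 to 0.25 rad.
- ledge_corner (a point): The point on the ledge's top surface where the fence face meets the right-hand end (fence face x = 0, end edge y = 0, top surface z = 0 in its frame, which has the ledge's axes). The ledge's top lies at negative x and positive y from it.
- plate: The well plate to push: a grey 96-well microplate, 85 mm (x) by 128 mm (y, its long side) by 14 mm high, 0.12 kg give or take, loose on the ledge's top, long side roughly along the ledge, 1 to 4 cm off the fence. Origin at the centre of its underside. It slides when pushed with a newton or two.
- timer: Bystander: small white bench timer, 65 x 70 x 18 mm, on the left-hand end of the ledge's top, 5 cm or more from the plate; origin at the centre of its underside.
- tube_rack: Bystander: empty blue microtube rack, 63 x 99 x 43 mm, on the bench in front of the ledge's right part; origin at the centre of its underside.
- spare_plate: Bystander: a second plate like the first, 85 x 128 x 14 mm, on the bench (not on the ledge) in front of the ledge's left part; origin at the centre of its underside.

How it is judged:
By the outcome, as a careful person would: the job done as asked, in the order asked, and still so for the second after the job is handed in, with the robot touching nothing.
It also fails if it takes over 58 s, if anything falls off the work surface, if the arm or the gripper's body presses on something with over 40 N, if the wrist force passes 120 N, or if a joint passes its speed limit or range.

### The arm

A 6-joint arm with a two-finger parallel gripper is mounted at the origin on the work surface; the furniture and walls round the work are solid. World frame = base frame: x ahead of the robot, y to its left, z up, the work surface at z = 0. Lengths are in m, angles in rad, forces in N, time in s.
With the tool pointing down it reaches from about 0.25 to 0.775 m from the base axis. Payload 4 kg.
Tool frame: the origin (TCP) lies midway between the tips of the shut fingers; the grasp point (between the pads) lies 19 mm behind it; z points along the fingers, y is the direction in which the jaws open and shut (so a half turn about z gives the same grasp; the last joint's range is limited). The gripper opens to 85 mm and grips with 20 to 120 N. Pads are 22 mm wide; open, the fingers measure 114 mm over their backs; the gripper's body (76 mm by 85 mm) begins 54 mm behind the grasp point. The pads swing forward as they close: fully open they stand 13 mm farther back than shut.
Start: joints at [-1.411, 0.087, 1.371, -0, 1.684, -0.103], TCP at [0.143, -0.531, 0.231] pointing down, gripper open.
Joint ranges: [-3.1, 3.1], [-0.76, 2.03], [0.27, 2.55], [-1.08, 4.22], [0.17, 2.65], [-2.57, 2.57]. Speed limits (rad/s): [2.79, 2.79, 3.14, 3.14, 3.14, 3.14].

### API

Orientations are given as a unit quaternion [x, y, z, w].
In Python, from cell import robot gives the robot as it stands. The module is installed in compiled form; this text tells all that it offers.
- The arm moves only by the tool send_rows, never from a script. Its argument "moves" is one flat list of numbers, 7 for each row, row after row: the turn, a rotation vector about the tool's x, y, z in degrees, then the shift along the tool's x, y, z in m, then the opening, from -1 (shut) to 1 (fully open). In form: [wx, wy, wz, dx, dy, dz, grip, wx, wy, wz, dx, dy, dz, grip, ...]. A call has 1 to 20 rows; each row is the pose to reach, as a shift and turn from the pose commanded when the call began, along the tool's axes at that moment; what a row does not reach only later rows make up. A row lasts 1/10 s, in which the tool goes at most 50 mm and 8.59 degrees, less where a joint would pass 70% of its speed; a pose out of reach is approached as far as the arm can. A call with a gripper value outside its range is refused whole. The fingers move at their own pace and stop on an object; "force" is the grip in N (left out, the last holds). Time passes only in rows, so rows that repeat a pose let the fingers close. It gives the time, the measured TCP pose, the force and the opening at its end, in the units of the state.
- robot.observe(): the state, without advancing time (a new reading comes with each control period).
- robot.read_camera(name): name is "scene" or "side" or "wrist"; returns a dict with "color" (400x640x3 uint8, blue, green, red), "z_map" (400x640 float32, m along the optical axis (not along the pixel's ray), 0 where there is no reading), "vertical_fov" (degrees; the focal length in pixels is half the picture's height over the tangent of half this angle, whatever the lens; pixels are square), "cx", "cy" (the principal point, pixels), "position" and "rotation" of the camera in the world; the wrist camera has in their place "hand_eye" (4x4, takes a point from camera to tool coordinates, whose origin is the TCP and whose axes are the flange's). Camera axes: x right, y down, z forward; pixel columns grow to the right and rows downward; lengths in m; the calibration is good to about 2 mm. The wrist camera is an equidistant fisheye: a pixel r from the principal point sees the ray r / f radians off the axis. A picture is of the moment at which its call begins: read the wrist's pose just before it.
- robot.close_job(): hands the job in, once; it reports no verdict.
The state is a dict: "time_s": time; "q": joint angles; "qvel": joint speeds; "joint_efforts": joint torques, N m; "ee_pos": TCP position; "eef_rot": TCP orientation; "wrist_force": force on the tool from outside, world axes, zero at the start; "ft_torque": the same for the moment, N m; "finger_gap": finger opening in m.
Only numpy, scipy, OpenCV 4.12 (cv2) and the standard library are available. Lean on these libraries where they do the work, as an engineer would, in place of code of your own. Each camera call takes 0.05 s, during which the arm holds its last target.

## Working session

There is one attempt and no reset: what is moved stays moved. The work goes in short steps, Python scripts to look and compute and a tool call to move; the robot and the scene stay as the last step left them, time stands still between calls to the robot, and variables do not carry over. Pictures are saved under pics/ and viewed, and the job is handed in when it is done.

Besides the shell and the picture viewer there is one more tool, called after "Emit:" as name(argument=value, ...), one argument or row to a line, values as JSON. send_rows: Moves the arm, as the interface text tells. Its arguments: {"type":"object","properties":{"moves":{"type":"array","items":{"type":"number"}},"force":{"type":"number"}},"required":["moves"]}

```bash
mkdir -p pics; cat > h.py <<'E'
import numpy as np,cv2
from cell import robot
def cam(n):
    c=robot.read_camera(n); return c
def f(c): return 200/np.tan(np.radians(c['vertical_fov'])/2)
def plane(c,uv,z):
    uv=np.atleast_2d(uv).astype(float)
    F=f(c); d=np.c_[(uv[:,0]-c['cx'])/F,(uv[:,1]-c['cy'])/F,np.ones(len(uv))]
    R=np.array(c['rotation']); p=np.array(c['position']); w=d@R.T
    t=(z-p[2])/w[:,2]; return p+w*t[:,None]
def cloud(c):
    v,u=np.mgrid[0:400,0:640]; F=f(c); Z=c['z_map']
    P=np.stack([(u-c['cx'])/F*Z,(v-c['cy'])/F*Z,Z],-1)
    return P@np.array(c['rotation']).T+np.array(c['position'])
E
python3 - <<'E'
from h import *
s=robot.observe(); print(s)
for n in ['scene','side','wrist']:
    c=cam(n); cv2.imwrite(f'pics/{n}0.png',c['color']); print(n,{k:(v if not hasattr(v,'shape') or v.size<20 else v.shape) for k,v in c.items()})
    np.savez(f'{n}0.npz',**c)
E
```

```text
{'time_s': 0.0, 'q': array([-1.41109278e+00,  8.79703341e-02,  1.37229848e+00, -8.67347264e-06,
        1.68362508e+00, -1.03089730e-01]), 'qvel': array([ 5.09263531e-05,  7.15051420e-05,  1.00108074e-03, -3.17747725e-04,
       -7.14922523e-04, -1.38033943e-03]), 'joint_efforts': array([-7.18531937e-04, -3.51867127e+01, -3.13275611e+01, -2.04751927e-04,
        1.06462342e-02, -2.22023777e-05]), 'ee_pos': array([ 0.14279365, -0.53060239,  0.23010833]), 'eef_rot': array([ 9.91379282e-01,  1.31018302e-01, -3.68741489e-05, -1.15003744e-03]), 'wrist_force': array([-0.7308062 , -1.2841344 , -0.85210714]), 'ft_torque': array([ 0.03816425, -0.01607165, -0.02906716]), 'finger_gap': 0.08521472050352646}
scene {'color': (400, 640, 3), 'z_map': (400, 640), 'vertical_fov': 49.91587255233954, 'cx': 320.37943129642395, 'cy': 205.08148231787504, 'position': array([ 0.89267852, -0.45110373,  0.56782544]), 'rotation': array([ 0.85748149,  0.26386838, -0.14207323, -0.41822742])}
side {'color': (400, 640, 3), 'z_map': (400, 640), 'vertical_fov': 46.00056273462245, 'cx': 316.3892523823806, 'cy': 208.12880912152266, 'position': array([0.30489142, 0.83422899, 0.4299242 ]), 'rotation': array([-0.10281378,  0.84157016, -0.52792441,  0.04984789])}
wrist {'color': (400, 640, 3), 'z_map': (400, 640), 'vertical_fov': 65.70646984690485, 'cx': 318.80274564651955, 'cy': 198.34830392829147, 'hand_eye': array([[ 1.48949654e-04, -9.49011693e-01, -3.15240834e-01,
         8.10299511e-02],
       [ 9.99999879e-01, -6.22243484e-06,  4.91226969e-04,
        -2.96378396e-04],
       [-4.68141703e-04, -3.15240869e-01,  9.49011578e-01,
        -1.41693157e-01],
       [ 0.00000000e+00,  0.00000000e+00,  0.00000000e+00,
         1.00000000e+00]])}
```

Rotation is a quaternion. Viewing.

View pics/scene0.png

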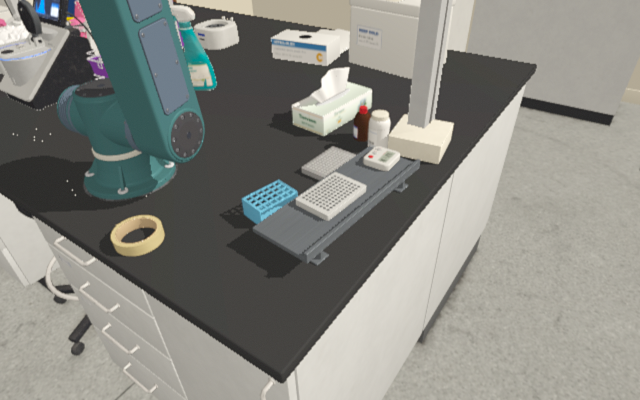

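View pics/side0.png

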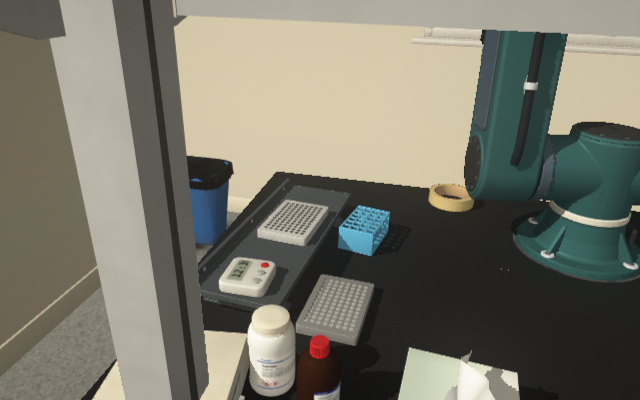

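The scene view shows the ledge running from its right end at (255-310, 220-260) to its left end at (415,165). The plate is at (332,195), the timer at (381,158), the rack at (270,200) and the spare plate at (328,163). A post base stands at (420,138), near the left end.

```bash
cat > h.py <<'E'
import numpy as np,cv2
from scipy.spatial.transform import Rotation as Ro
from cell import robot
def cam(n): return robot.read_camera(n)
def f(c): return 200/np.tan(np.radians(float(c['vertical_fov']))/2)
def Rm(c): return Ro.from_quat(c['rotation']).as_matrix()
def plane(c,uv,z):
    uv=np.atleast_2d(uv).astype(float)
    F=f(c); d=np.c_[(uv[:,0]-c['cx'])/F,(uv[:,1]-c['cy'])/F,np.ones(len(uv))]
    p=np.array(c['position']); w=d@Rm(c).T
    t=(z-p[2])/w[:,2]; return p+w*t[:,None]
def cloud(c):
    v,u=np.mgrid[0:400,0:640]; F=f(c); Z=c['z_map']
    P=np.stack([(u-c['cx'])/F*Z,(v-c['cy'])/F*Z,Z],-1)
    return P@Rm(c).T+np.array(c['position'])
E
python3 - <<'E'
from h import *
for n in ['scene','side']:
    c=np.load(f'{n}0.npz'); P=cloud(c); z=P[...,2]; ok=c['z_map']>0
    reg=ok&(P[...,0]>0.25)&(P[...,0]<0.95)&(abs(P[...,1])<0.6)
    h=np.histogram(z[reg],bins=np.arange(-.01,.08,.004)); print(n,list(zip(h[1].round(3),h[0])))
    m=(reg&(z>.035)&(z<.08)).astype(np.uint8)
    k,l,st,ce=cv2.connectedComponentsWithStats(m)
    for i in range(1,k):
        if st[i,4]>150:
            q=P[l==i]; print(st[i],q.min(0).round(3),q.max(0).round(3)); print(cv2.minAreaRect((q[:,:2]*1000).astype(np.float32)))
    big=cv2.resize(c['color'][130:280,180:480] if n=='scene' else c['color'][160:360,180:420],None,fx=2.6,fy=2.6,interpolation=cv2.INTER_CUBIC)
    cv2.imwrite(f'pics/{n}0z.png',big)
E
```

```text
scene [(np.float64(-0.01), np.int64(505)), (np.float64(-0.006), np.int64(16232)), (np.float64(-0.002), np.int64(13907)), (np.float64(0.002), np.int64(344)), (np.float64(0.006), np.int64(337)), (np.float64(0.01), np.int64(1081)), (np.float64(0.014), np.int64(278)), (np.float64(0.018), np.int64(334)), (np.float64(0.022), np.int64(333)), (np.float64(0.026), np.int64(248)), (np.float64(0.03), np.int64(292)), (np.float64(0.034), np.int64(606)), (np.float64(0.038), np.int64(1900)), (np.float64(0.042), np.int64(3875)), (np.float64(0.046), np.int64(1441)), (np.float64(0.05), np.int64(612)), (np.float64(0.054), np.int64(2528)), (np.float64(0.058), np.int64(622)), (np.float64(0.062), np.int64(100)), (np.float64(0.066), np.int64(102)), (np.float64(0.07), np.int64(106)), (np.float64(0.074), np.int64(96))]
[312  90  53  34 843] [0.25  0.404 0.035] [0.308 0.6   0.06 ]
((271.7605895996094, 503.6263427734375), (196.6862030029297, 55.5396614074707), 84.87014770507812)
[ 354  107  100   44 2270] [0.36  0.408 0.035] [0.606 0.574 0.08 ]
((477.81048583984375, 488.9105224609375), (245.74539184570312, 145.
[... 1470 characters left out ...]
50555419922), 78.11540222167969)
[ 184  326  112   74 4373] [0.412 0.425 0.035] [0.525 0.555 0.08 ]
((455.00531005859375, 477.35784912109375), (106.79096984863281, 128.41049194335938), 18.059070587158203)
[ 297  346   44   52 1783] [0.355 0.447 0.035] [0.403 0.485 0.08 ]
((378.1184997558594, 466.6712646484375), (47.12885284423828, 36.68834686279297), 11.064539909362793)
[ 398  348   46   52 1912] [0.25  0.41  0.057] [0.293 0.488 0.062]
((269.3977966308594, 450.2362060546875), (78.38392639160156, 41.63037109375), 84.87166595458984)
[ 93 362  32  38 652] [0.558 0.504 0.048] [0.596 0.555 0.053]
((586.4539794921875, 533.8862915039062), (27.747983932495117, 57.13421630859375), 41.156036376953125)
```

View pics/scene0z.png

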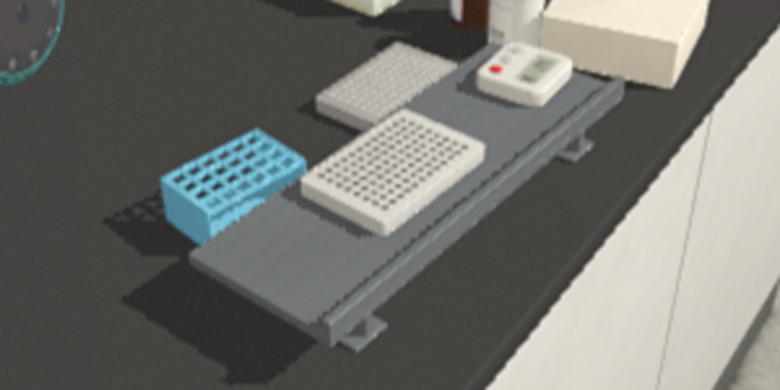

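View pics/side0z.png

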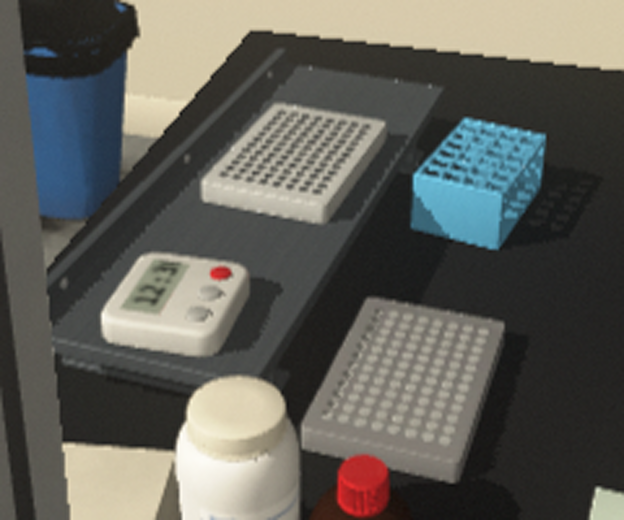

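```bash
cat >> h.py <<'E'
def meas(c,L=None,verbose=1):
    """ledge + plate from depth/colour"""
    P=cloud(c); z=P[...,2]; ok=c['z_map']>0
    reg=ok&(P[...,0]>0.25)&(P[...,0]<0.7)&(P[...,1]>-.25)&(P[...,1]<.42)
    out={}
    m=(reg&(z>.030)&(z<.075)&(P[...,0]>.42)).astype(np.uint8)
    br=c['color'].max(2)>120
    col=c['color'].astype(int); gray=br&(abs(col[...,0]-col[...,2])<60)
    pm=(reg&gray&(z>.04)&(z<.075)&(P[...,1]<.29)).astype(np.uint8)
    k,l,st,ce=cv2.connectedComponentsWithStats(pm)
    i=1+st[1:,4].argmax(); M=(l==i)
    ptop=M&(z>.053)
    return P,m,M
E
python3 - <<'E'
from h import *
for n in ['scene','side']:
    c=np.load(f'{n}0.npz'); P,m,M=meas(c); z=P[...,2]
    # plate : depth-based top points
    t=M&(z>.054); q=P[t]; print(n,'plate top z',np.median(q[:,2]),cv2.minAreaRect((q[:,:2]*1000).astype(np.float32)), t.sum())
    # colour silhouette top-face: cast mask
    mm=cv2.morphologyEx(M.astype(np.uint8),cv2.MORPH_CLOSE,np.ones((5,5)))
    cn=max(cv2.findContours(mm,0,1)[0],key=cv2.contourArea)
    hull=cv2.convexHull(cn); ap=cv2.approxPolyDP(hull,3,True)[:,0]; print(ap.tolist()); print(plane(c,ap,.059).round(3).tolist())
    # ledge frame
    yaw=-.086; ex=np.array([np.cos(yaw),np.sin(yaw)]); ey=np.array([-ex[1],ex[0]])
    reg=m>0; xy=P[reg][:,:2]-[.508,.163]; a=xy@ex; b=xy@ey; zz=z[reg]
    # fence profile
    for lo in np.arange(.045,.08,.002):
        s=(a>lo)&(a<lo+.002)&(abs(b)<.15); 
        if s.sum()>5: print(round(lo,3),s.sum(),np.percentile(zz[s],[10,50,90]).round(4))
    for b0 in np.arange(-.18,.19,.03):
        s=(b>b0)&(b<b0+.03)&(zz>.052)&(a>.04); 
        s2=(b>b0)&(b<b0+.03)&(zz<.05)
        print(b0.round(2), 'fence',np.percentile(a[s],[2,50,98]).round(4) if s.sum()>3 else None,'front',np.percentile(a[s2],1).round(4) if s2.sum()>10 else None)
    print('ends',np.percentile(b,[.1,.5,99.5,99.9]).round(4))
E
```

```text
scene plate top z 0.05691095410150737 ((497.3707275390625, 134.082275390625), (130.58218383789062, 87.6382064819336), 84.58908081054688) 1607
[[367, 185], [361, 196], [329, 220], [296, 204], [296, 197], [335, 170]]
[[0.547, 0.193, 0.059], [0.556, 0.153, 0.059], [0.545, 0.056, 0.059], [0.463, 0.062, 0.059], [0.449, 0.08, 0.059], [0.46, 0.205, 0.059]]
0.045 94 [0.0415 0.0425 0.0435]
0.047 90 [0.0413 0.0426 0.0434]
0.049 76 [0.0418 0.0427 0.0436]
0.051 97 [0.0416 0.0426 0.0437]
0.053 51 [0.0422 0.043  0.0439]
0.061 11 [0.0529 0.0535 0.0544]
0.063 93 [0.0535 0.0545 0.0553]
0.065 87 [0.0533 0.0544 0.0558]
0.067 122 [0.0422 0.0543 0.0556]
0.069 640 [0.036  0.0452 0.0539]
0.071 76 [0.0374 0.0445 0.0539]
-0.18 fence [0.0637 0.0675 0.0712] front -0.0659
-0.15 fence [0.0634 0.0676 0.071 ] front -0.065
-0.12 fence [0.0636 0.0676 0.0707] front -0.0654
-0.09 fence [0.063  0.0675 0.0711] front -0.0691
-0.06 fence [0.063  0.0675 0.0709] front -0.0821
-0.03 fence [0.0628 0.0678 0.0713] front -0.0664
0.0 fence [0.0626 0.0674 0.0712] front -0.0672
0.03 fence [0.0625 0.0667 0.0708] front -0.0657
0.06 f
[... 957 characters left out ...]
[0.0558 0.0564 0.0571]
0.069 9 [0.0552 0.0555 0.0559]
-0.18 fence [0.0606 0.0626 0.067 ] front -0.0689
-0.15 fence [0.0606 0.0628 0.0697] front -0.0687
-0.12 fence [0.0608 0.0631 0.0692] front -0.0689
-0.09 fence [0.0606 0.0633 0.0687] front -0.069
-0.06 fence [0.0599 0.0632 0.0684] front -0.0835
-0.03 fence [0.0601 0.0625 0.0685] front -0.0693
0.0 fence [0.0604 0.0628 0.0681] front -0.0691
0.03 fence [0.0599 0.0622 0.0677] front -0.0689
0.06 fence [0.06   0.0622 0.0673] front -0.069
0.09 fence [0.0606 0.0625 0.0691] front -0.0691
0.12 fence [0.0602 0.0628 0.0684] front -0.0693
0.15 fence [0.0599 0.0615 0.0677] front -0.0694
0.18 fence None front -0.068
ends [-0.1925 -0.1893  0.1961  0.1969]
```

```bash
cat >> h.py <<'E'
YAW=-.087; EX=np.array([np.cos(YAW),np.sin(YAW)]); EY=np.array([-EX[1],EX[0]]); CORN=np.array([.5527,-.0362])
def toL(p): d=np.atleast_2d(p)[:,:2]-CORN; return np.c_[d@EX,d@EY]
def toW(a): a=np.atleast_2d(a); return CORN+a[:,:1]*EX+a[:,1:2]*EY
def ortho(c,z,a=(-.2,.05),b=(-.1,.42),s=1500):
    # rows: a from high (fence) to low ; cols: b from right(low) to left
    A=np.arange(a[1],a[0],-1/s); B=np.arange(b[1],b[0],-1/s)
    g=np.stack(np.meshgrid(A,B,indexing='ij'),-1).reshape(-1,2); w=np.c_[toW(g),np.full(len(g),z)]
    q=(w-np.array(c['position']))@Rm(c); F=f(c)
    u=(q[:,0]/q[:,2]*F+c['cx']).reshape(len(A),len(B)).astype(np.float32); v=(q[:,1]/q[:,2]*F+c['cy']).reshape(u.shape).astype(np.float32)
    return cv2.remap(c['color'],u,v,cv2.INTER_LINEAR)
E
python3 - <<'E'
from h import *
im=[ortho(np.load(f'{n}0.npz'),z) for n,z in (('scene',.057),('side',.059))]
cv2.imwrite('pics/or0.png',np.vstack([i[:, :780] for i in im])[:, :]); print(im[0].shape)
E
```

```text
(375, 780, 3)
```

View pics/or0.png

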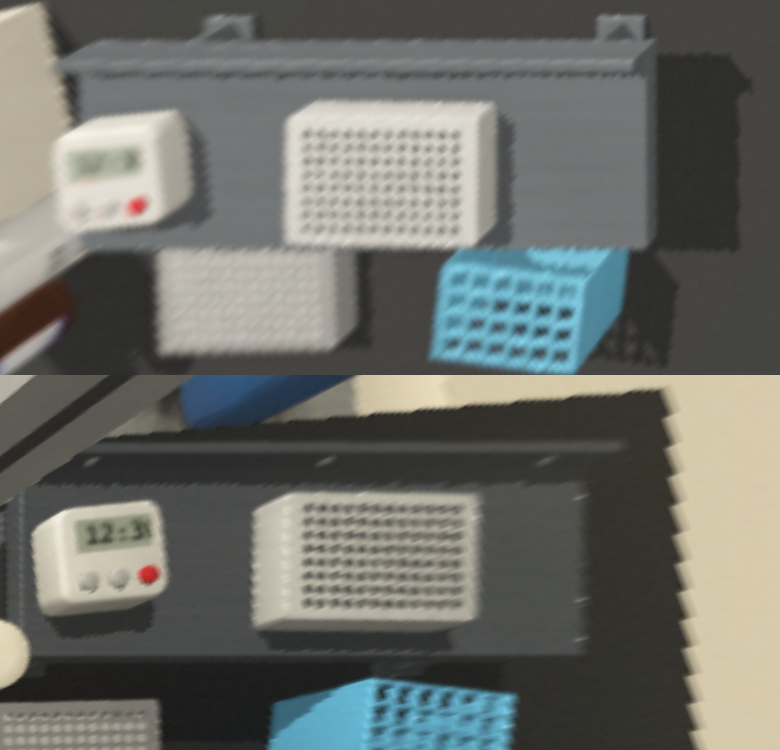

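The plate is almost parallel to the ledge, about 29 mm off the fence. In ledge-corner axes it spans a from -0.113 to -0.029 and b from 0.100 to 0.228. I'll push it back with the fingers open as two contact points, so the first move is to a hover just in front of it.

Emit:
send_rows(
  moves=[0,0,20,0.455,-0.572,0.08,1,0,0,20,0.455,-0.572,0.08,1,0,0,20,0.455,-0.572,0.08,1,0,0,20,0.455,-0.572,0.08,1,0,0,20,0.455,-0.572,0.08,1,0,0,20,0.455,-0.572,0.08,1,0,0,20,0.455,-0.572,0.08,1,0,0,20,0.455,-0.572,0.08,1,0,0,20,0.455,-0.572,0.08,1,0,0,20,0.455,-0.572,0.08,1,0,0,20,0.455,-0.572,0.08,1,0,0,20,0.455,-0.572,0.08,1,0,0,20,0.455,-0.572,0.08,1,0,0,20,0.455,-0.572,0.08,1,0,0,20,0.455,-0.572,0.08,1,0,0,20,0.455,-0.572,0.08,1,0,0,20,0.455,-0.572,0.08,1,0,0,20,0.455,-0.572,0.08,1,0,0,20,0.455,-0.572,0.08,1,0,0,20,0.455,-0.572,0.08,1],
)

```text
time_s: 2.15
ee_pos: [0.4336, 0.1384, 0.1517]
eef_rot: [0.999, -0.044, 0.0, 0.0]
wrist_force: [0.3, 0.7, -0.1]
finger_gap: 0.0857
```

```bash
python3 - <<'E'
from h import *
s=robot.observe(); print(s['ee_pos'],toL(s['ee_pos']))
w=cam('wrist'); cv2.imwrite('pics/wrist1.png',w['color']); np.savez('wrist1.npz',**w)
c=cam('scene'); np.savez('scene1.npz',**c)
d=cam('side'); np.savez('side1.npz',**d)
cv2.imwrite('pics/mix1.png',np.vstack([cv2.resize(c['color'][100:260,200:460],None,fx=2,fy=2),cv2.resize(d['color'][120:260,180:440],None,fx=2,fy=2)]))
E
```

```text
[0.43361439 0.13837447 0.15165973] [[-0.13380404  0.16356682]]
```

View pics/wrist1.png

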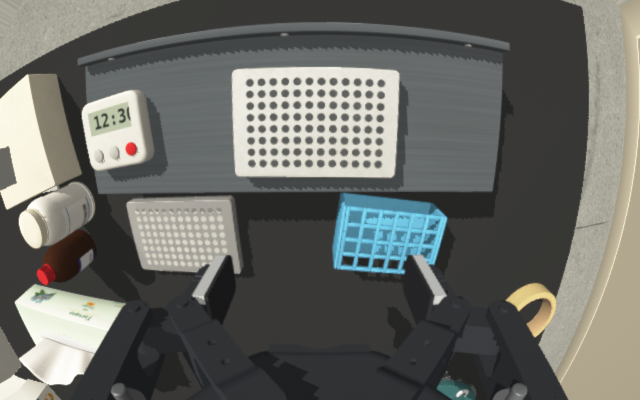

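View pics/mix1.png

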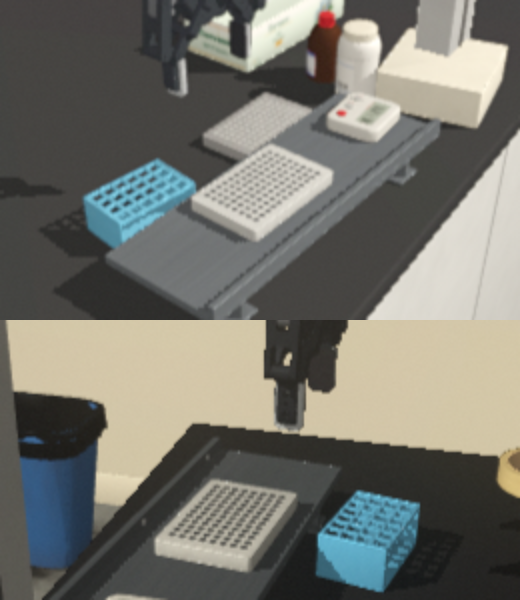

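The wrist view shows everything: plate corners near (234,69), (399,72), (396,177) and (236,177), ledge right end at (505,48)-(492,190), and the fence along the top. I'll cast these rays as a cross-check.

```bash
cat >> h.py <<'E'
def wplane(w,uv,z,s):
    uv=np.atleast_2d(uv).astype(float); F=f(w)
    d=uv-[float(w['cx']),float(w['cy'])]; r=np.hypot(*d.T); th=r/F
    ray=np.c_[d/np.maximum(r,1e-9)[:,None]*np.sin(th)[:,None],np.cos(th)]
    R=Ro.from_quat(s['eef_rot']).as_matrix(); H=np.array(w['hand_eye'])
    o=s['ee_pos']+R@H[:3,3]; v=ray@(R@H[:3,:3]).T
    return o+v*((z-o[2])/v[:,2])[:,None]
def wplate(w,s,z=.059,zmin=.04):
    g=w['color'].astype(int); m=((g.min(2)>150)&(abs(g[...,0]-g[...,2])<50)).astype(np.uint8)
    m=cv2.morphologyEx(m,cv2.MORPH_CLOSE,np.ones((7,7)))
    best=None
    for cn in cv2.findContours(m,0,cv2.CHAIN_APPROX_NONE)[0]:
        if cv2.contourArea(cn)<2500: continue
        p=toL(wplane(w,cn[:,0],z,s)); r=cv2.minAreaRect((p*1000).astype(np.float32))
        print(r, cn[:,0].min(0),cn[:,0].max(0), p.min(0).round(4),p.max(0).round(4))
E
python3 - <<'E'
from h import *
s=robot.observe(); w=np.load('wrist1.npz'); wplate(w,s)
print('corner end top',toL(wplane(w,[[505,60],[492,191],[101,192],[300,192],[400,192]],.045,s)).round(4))
print('fence top outer/inner',toL(wplane(w,[[284,24],[284,35],[470,42],[470,51],[120,47],[508,44]],.057,s)).round(4))
print('fence foot',toL(wplane(w,[[284,40],[460,58],[150,60]],.045,s)).round(4))
cv2.imwrite('pics/wz.png',cv2.resize(w['color'][10:200,400:520],None,fx=3,fy=3))
cv2.imwrite('pics/wz2.png',cv2.resize(w['color'][10:200,200:420],None,fx=3,fy=3))
E
```

```text
((-554.559326171875, 807.8508911132812), (160.1004180908203, 1027.71435546875), 41.714115142822266) [  0 285] [122 399] [-0.8426  0.3858] [-0.254   1.2394]
((-183.70399475097656, 289.1194763183594), (102.88397979736328, 104.26588439941406), 0.9266291260719299) [127 200] [236 299] [-0.235   0.2373] [-0.1319  0.342 ]
((-68.16707611083984, 348.11273193359375), (63.798465728759766, 68.63513946533203), 5.830763816833496) [82 90] [145 170] [-0.1025  0.3119] [-0.034   0.3839]
((-95.8690185546875, 511.50274658203125), (186.4872283935547, 144.14707946777344), 18.363794326782227) [ 0 75] [ 66 247] [-0.1944  0.4253] [0.0069 0.5753]
((-70.08155822753906, 167.3590087890625), (127.08580017089844, 84.5834732055664), 89.45089721679688) [232  67] [399 177] [-0.1128  0.1036] [-0.0273  0.2311]
((-182.29080200195312, -165.22824096679688), (576.4910888671875, 142.6536102294922), 3.9497110843658447) [539   0] [639 382] [-0.4652 -0.2549] [ 0.1082 -0.0763]
((34.141929626464844, 429.53570556640625), (271.073486328125, 93.50495147705078), 72.6091079711914) [0 0] [167  77] [0.0164 0.2867] [0.1193 0.5449]
corner end top [[-0.0062 -0.0009]
 [-0.128   0.0018]
 [-0.1283  0.384 ]
 [-0.1296  0.18  ]
 [-0.1295  0.0944]]
fence top outer/inner [[ 0.0062  0.1902]
 [-0.0027  0.1901]
 [ 0.0015  0.0422]
 [-0.0062  0.0423]
 [ 0.0059  0.3349]
 [ 0.0065  0.0038]]
fence foot [[-0.0043  0.1914]
 [-0.0114  0.0458]
 [-0.0091  0.31  ]]
```

View pics/wz.png

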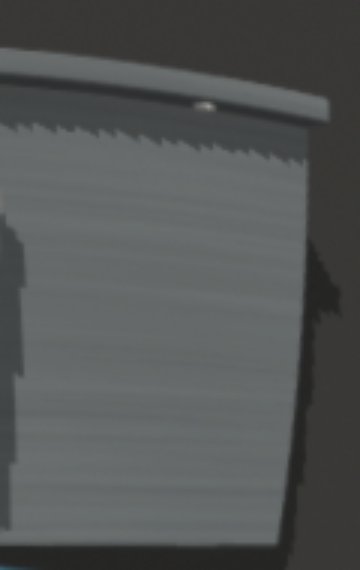

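View pics/wz2.png

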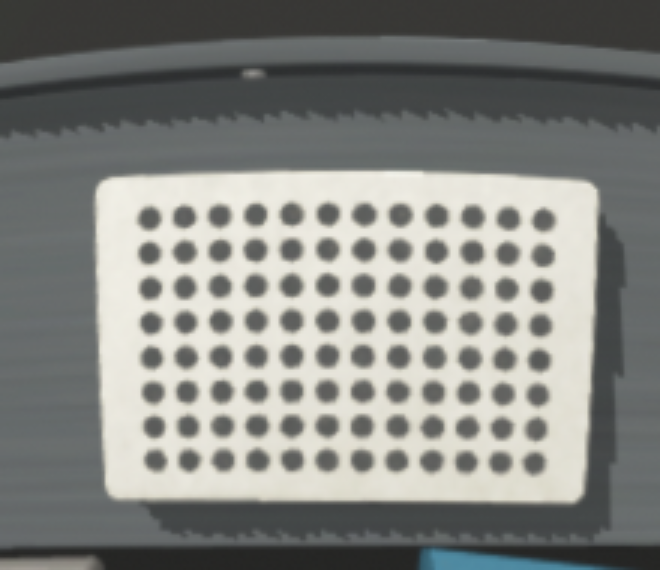

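Emit:
send_rows(
  moves=[0,0,0,0,-0.003,0.03,1,0,0,0,0,-0.003,0.06,1,0,0,0,0,-0.003,0.08,1,0,0,0,0,-0.003,0.095,1,0,0,0,0,-0.003,0.105,1,0,0,0,0,-0.003,0.111,1,0,0,0,0,-0.003,0.111,1,0,0,0,0,-0.003,0.111,1],
)

```text
time_s: 3.1
ee_pos: [0.4346, 0.1425, 0.0411]
eef_rot: [0.999, -0.043, 0.001, -0.0]
wrist_force: [-0.1, -0.1, -0.6]
finger_gap: 0.0852
```

```bash
python3 - <<'E'
from h import *
s=robot.observe(); print(s['ee_pos'],toL(s['ee_pos']),s['wrist_force'])
w=cam('wrist'); c=cam('scene'); d=cam('side')
cv2.imwrite('pics/mix2.png',np.vstack([cv2.resize(c['color'][120:250,200:460],None,fx=2.2,fy=2.2),cv2.resize(d['color'][150:280,180:440],None,fx=2.2,fy=2.2)]))
cv2.imwrite('pics/wrist2.png',w['color'])
E
```

```text
[0.43455201 0.14248487 0.04105274] [[-0.13322712  0.16774315]] [-0.10756817 -0.0540738  -0.61659368]
```

View pics/mix2.png

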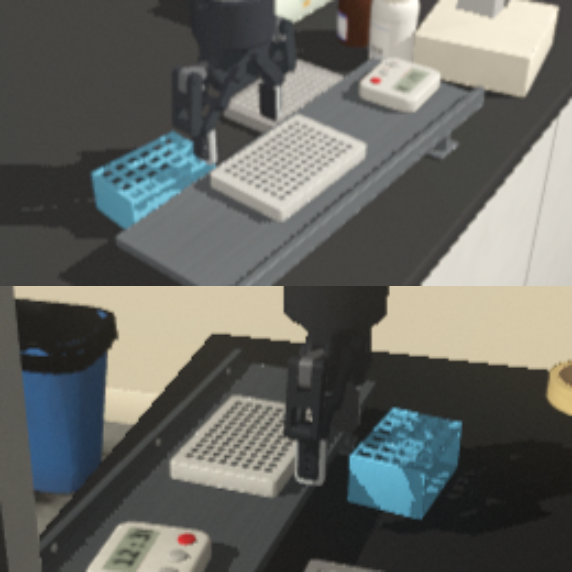

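View pics/wrist2.png

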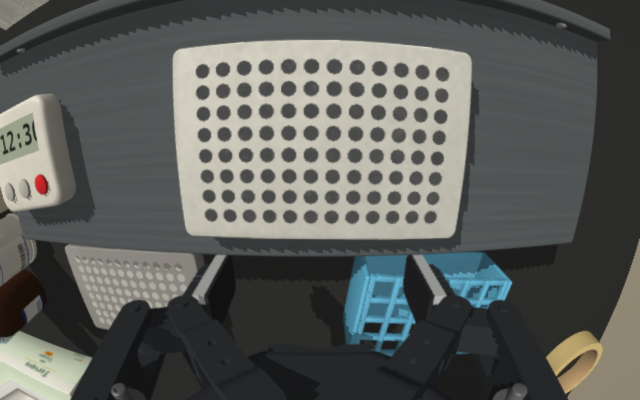

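```bash
python3 - <<'E'
from h import *
c=np.load('side1.npz'); F=f(c)
for a,b in [(-.133,.217),(-.133,.224),(-.125,.22)]:
  for z in (.045,.05,.055,.06):
    q=(np.r_[toW([a,b])[0],z]-c['position'])@Rm(c); print(a,b,z,(q[0]/q[2]*F+c['cx']).round(1),(q[1]/q[2]*F+c['cy']).round(1))
E
```

```text
-0.133 0.217 0.045 319.4 244.7
-0.133 0.217 0.05 319.5 242.0
-0.133 0.217 0.055 319.6 239.3
-0.133 0.217 0.06 319.7 236.6
-0.133 0.224 0.045 318.1 246.8
-0.133 0.224 0.05 318.2 244.1
-0.133 0.224 0.055 318.3 241.4
-0.133 0.224 0.06 318.3 238.7
-0.125 0.22 0.045 314.1 244.7
-0.125 0.22 0.05 314.2 242.1
-0.125 0.22 0.055 314.3 239.3
-0.125 0.22 0.06 314.3 236.6
```

Emit:
send_rows(
  moves=[0,0,0,0.003,0,0.002,1,0,0,0,0.006,0,0.002,1,0,0,0,0.009,0,0.002,1,0,0,0,0.012,0,0.002,1,0,0,0,0.015,0,0.002,1,0,0,0,0.018,0,0.002,1,0,0,0,0.021,0,0.002,1,0,0,0,0.024,0,0.002,1,0,0,0,0.027,0,0.002,1,0,0,0,0.03,0,0.002,1,0,0,0,0.032,0,0.002,1,0,0,0,0.032,0,0.002,1],
)

```text
time_s: 4.45
ee_pos: [0.4663, 0.1396, 0.0383]
eef_rot: [0.999, -0.043, 0.0, 0.0]
wrist_force: [0.3, 0.5, 0.3]
finger_gap: 0.0854
```

```bash
python3 - <<'E'
from h import *
s=robot.observe(); print(s['ee_pos'],toL(s['ee_pos']),s['wrist_force'])
w=cam('wrist'); 
cv2.imwrite('pics/wrist3.png',w['color']);wplate(w,s)
E
```

```text
[0.46630512 0.13957256 0.03827368] [[-0.10134106  0.1676009 ]] [0.31309594 0.51150958 0.27271131]
((-67.88993072509766, 350.76837158203125), (63.25386047363281, 71.54003143310547), 5.326178550720215) [  0 152] [ 66 255] [-0.1014  0.3133] [-0.0337  0.3862]
((-47.307273864746094, 167.3952178955078), (125.75373077392578, 83.92755889892578), 89.97998809814453) [169  61] [471 259] [-0.0893  0.1045] [-0.0054  0.2303]
```

View pics/wrist3.png

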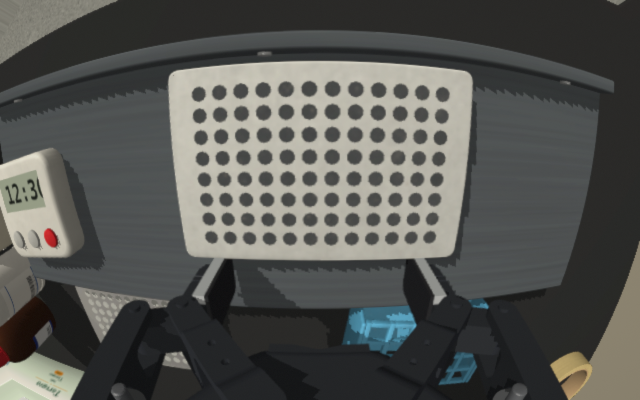

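Emit:
send_rows(
  moves=[0,0,0,0.001,0,0,1,0,0,0,0.002,0,0,1,0,0,0,0.003,0,0,1,0,0,0,0.004,0,0,1,0,0,0,0.005,0,0,1,0,0,0,0.005,0,0,1],
)

```text
time_s: 5.1
ee_pos: [0.471, 0.1392, 0.0383]
eef_rot: [0.999, -0.043, 0.0, 0.0]
wrist_force: [0.5, 0.2, 1.2]
finger_gap: 0.0854
```

Emit:
send_rows(
  moves=[0,0,0,0.001,0,0,1,0,0,0,0.001,0,0,1],
)

```text
time_s: 5.3
ee_pos: [0.4716, 0.1391, 0.0382]
eef_rot: [0.999, -0.043, -0.0, 0.0]
wrist_force: [-1.4, -0.3, 1.6]
finger_gap: 0.0853
```

Emit:
send_rows(
  moves=[0,0,0,0.001,0,0,1,0,0,0,0.001,0,0,1],
)

```text
time_s: 5.5
ee_pos: [0.4716, 0.1391, 0.0382]
eef_rot: [0.999, -0.043, -0.001, 0.0]
wrist_force: [-5.3, 0.3, 3.5]
finger_gap: 0.0851
```

```bash
python3 - <<'E'
from h import *
s=robot.observe(); print(s['ee_pos'],toL(s['ee_pos']),s['wrist_force'])
w=cam('wrist'); d=cam('side')
cv2.imwrite('pics/wrist4.png',np.vstack([cv2.resize(w['color'][20:180,100:500],None,fx=1.9,fy=1.9),cv2.resize(d['color'][170:290,180:420],(760,290))]));wplate(w,s)
E
```

```text
[0.47160618 0.13908694 0.03819639] [[-0.09601785  0.16757771]] [-5.32560518  0.29505158  3.45328487]
((-67.86918640136719, 350.8278503417969), (63.24895095825195, 71.55132293701172), 5.533095359802246) [  0 161] [ 69 263] [-0.1015  0.3135] [-0.0335  0.3867]
((-42.05450439453125, 167.3922119140625), (83.57893371582031, 125.718017578125), 0.07093103975057602) [168  62] [471 259] [-0.0838  0.1045] [-2.000e-04  2.303e-01]
```

View pics/wrist4.png

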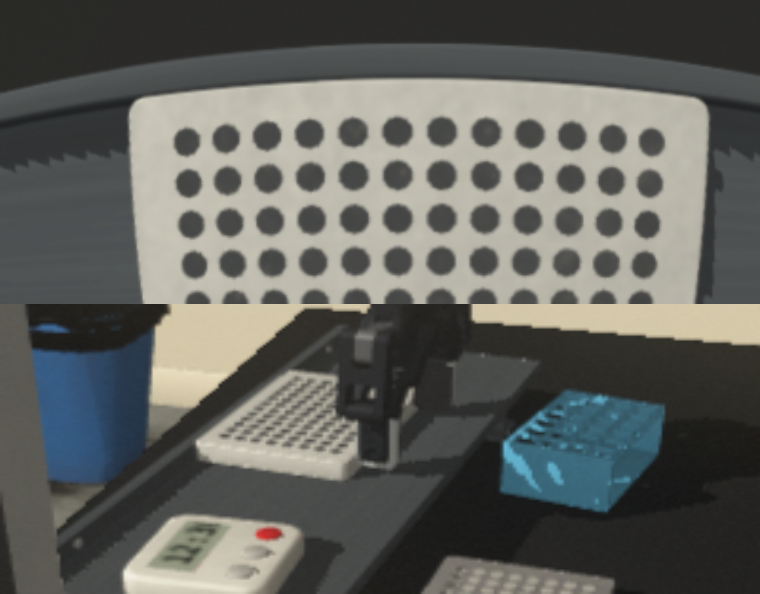

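The plate is flush: travel stopped at the fence, the force rose to 5 N, and the measured yaw against the ledge is under 0.1°. Next I'll back off, lift, turn 90°, part the fingers partly, and go to the plate's left end.

Emit:
send_rows(
  moves=[0,0,0,-0.008,0,0,1,0,0,0,-0.018,0,0,1,0,0,0,-0.018,0,-0.03,1,0,0,0,-0.018,0,-0.07,1,0,0,0,-0.01,0,-0.11,1,0,0,-90,0.049,-0.084,-0.11,-0.1,0,0,-90,0.049,-0.084,-0.11,-0.1,0,0,-90,0.049,-0.084,-0.11,-0.1,0,0,-90,0.049,-0.084,-0.11,-0.1,0,0,-90,0.049,-0.084,-0.11,-0.1,0,0,-90,0.049,-0.084,-0.11,-0.1,0,0,-90,0.049,-0.084,-0.11,-0.1,0,0,-90,0.049,-0.084,-0.11,-0.1,0,0,-90,0.049,-0.084,-0.11,-0.1,0,0,-90,0.049,-0.084,-0.11,-0.1,0,0,-90,0.049,-0.084,-0.11,-0.1,0,0,-90,0.049,-0.084,-0.11,-0.1,0,0,-90,0.049,-0.084,-0.11,-0.1,0,0,-90,0.049,-0.084,-0.11,-0.1],
)

```text
time_s: 7.5
ee_pos: [0.5287, 0.2185, 0.1482]
eef_rot: [0.737, 0.676, 0.0, 0.0]
wrist_force: [-0.6, 0.4, 0.6]
finger_gap: 0.0385
```

```bash
python3 - <<'E'
from h import *
s=robot.observe(); print(s['ee_pos'],toL(s['ee_pos']),s['wrist_force'],s['finger_gap'],np.degrees(Ro.from_quat(s['eef_rot']).as_matrix()[:2,0]@np.c_[EX,EY]))
w=cam('wrist'); c=cam('scene'); d=cam('side')
cv2.imwrite('pics/w5.png',w['color'])
cv2.imwrite('pics/mix5.png',np.vstack([cv2.resize(c['color'][100:230,220:480],None,fx=2.2,fy=2.2),cv2.resize(d['color'][120:290,180:440],None,fx=1.8,fy=1.8)[:,:468].repeat(1,0) if 0 else cv2.resize(d['color'][130:280,180:440],(572,306))]));
E
```

```text
[0.52867149 0.21853554 0.14824737] [[-0.04607167  0.25168426]] [-0.56573357  0.39604907  0.59482557] 0.038461195525684534 [1.34875863e-02 5.72957777e+01]
```

View pics/w5.png

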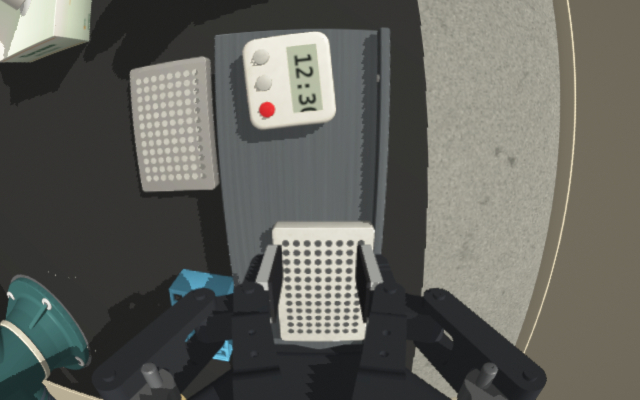

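View pics/mix5.png

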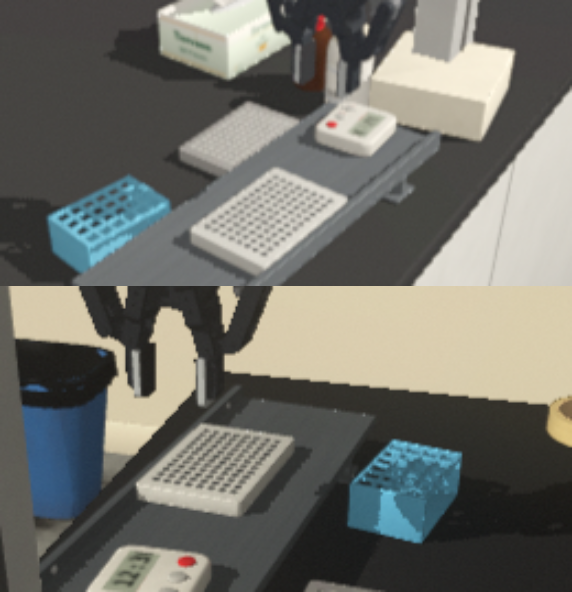

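```bash
python3 - <<'E'
from h import *
s=robot.observe()
d=cam('side'); c=cam('scene')
for cc,n in ((d,'side'),(c,'scene')):
    P=cloud(cc); ok=cc['z_map']>0; L=toL(P.reshape(-1,3)).reshape(400,640,2)
    m=ok&(abs(L[...,1]-.2517)<.02)&(abs(L[...,0]+.046)<.045)&(P[...,2]>.1)&(P[...,2]<.2)
    for sg in (-1,1):
        k=m&((L[...,0]+.046)*sg>0); z=P[...,2][k]; 
        lo=k&(P[...,2]<z.min()+.015) if k.any() else k
        print(n,sg,k.sum(),np.percentile(z,[0,1,3]).round(4),L[lo].min(0).round(4),L[lo].max(0).round(4))
E
```

```text
side -1 377 [0.1488 0.1501 0.1527] [-0.0803  0.2441] [-0.0662  0.2637]
side 1 457 [0.1499 0.1511 0.1525] [-0.0289  0.2419] [-0.0151  0.2642]
scene -1 279 [0.1464 0.1484 0.1502] [-0.077   0.2377] [-0.0631  0.2596]
scene 1 244 [0.1479 0.149  0.151 ] [-0.0252  0.2376] [-0.0118  0.2563]
```

Emit:
send_rows(
  moves=[0,0,0,0,0.002,0.03,-0.1,0,0,0,0,0.002,0.06,-0.1,0,0,0,0,0.002,0.08,-0.1,0,0,0,0,0.002,0.09,-0.1,0,0,0,0,0.002,0.098,-0.1,0,0,0,0,0.002,0.098,-0.1,0,0,0,0,0.002,0.098,-0.1],
)

```text
time_s: 8.45
ee_pos: [0.5316, 0.2186, 0.0514]
eef_rot: [0.737, 0.676, 0.001, 0.0]
wrist_force: [1.0, -0.9, -0.3]
finger_gap: 0.0385
```

```bash
python3 - <<'E'
from h import *
s=robot.observe(); print(s['ee_pos'],toL(s['ee_pos']),s['wrist_force'],s['finger_gap'])
w=cam('wrist'); c=cam('scene'); d=cam('side')
for cc,n in ((d,'side'),(c,'scene')):
    P=cloud(cc); ok=cc['z_map']>0; L=toL(P.reshape(-1,3)).reshape(400,640,2)
    g=cc['color'].max(2)<400
    m=ok&(abs(L[...,1]-.2517)<.014)&(abs(L[...,0]+.046)<.045)&(P[...,2]>.049)&(P[...,2]<.1)
    print(n,np.percentile(P[...,2][m],[0,1,3]).round(4))
cv2.imwrite('pics/mix6.png',np.vstack([cv2.resize(c['color'][100:230,220:480],None,fx=2.2,fy=2.2),cv2.resize(d['color'][150:280,180:440],None,fx=2.2,fy=2.2)]));
E
```

```text
[0.53160286 0.21857489 0.05137542] [[-0.04315481  0.25197816]] [ 1.03809168 -0.94128754 -0.27071869] 0.03850088209320919
side [0.0494 0.0534 0.0548]
scene [0.0513 0.0521 0.0536]
```

View pics/mix6.png

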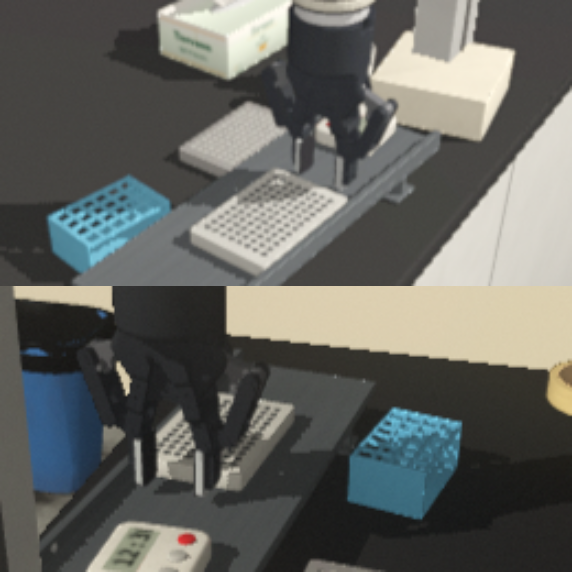

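Emit:
send_rows(
  moves=[0,0,0,-0.005,0,0,-0.1,0,0,0,-0.009,0,0,-0.1,0,0,0,-0.013,0,0,-0.1,0,0,0,-0.018,0,0,-0.1,0,0,0,-0.023,0,0,-0.1,0,0,0,-0.028,0,0,-0.1,0,0,0,-0.033,0,0,-0.1,0,0,0,-0.038,0,0,-0.1,0,0,0,-0.043,0.001,0,-0.1,0,0,0,-0.048,0.001,0,-0.1,0,0,0,-0.053,0.001,0,-0.1,0,0,0,-0.058,0.001,0,-0.1,0,0,0,-0.063,0.001,0,-0.1,0,0,0,-0.068,0.001,0,-0.1,0,0,0,-0.073,0.001,0,-0.1,0,0,0,-0.078,0.001,0,-0.1,0,0,0,-0.083,0.001,0,-0.1,0,0,0,-0.087,0.001,0,-0.1,0,0,0,-0.09,0.001,0,-0.1,0,0,0,-0.09,0.001,0,-0.1],
)

```text
time_s: 10.6
ee_pos: [0.5243, 0.1279, 0.0504]
eef_rot: [0.737, 0.676, -0.0, 0.0]
wrist_force: [0.2, -0.5, 0.2]
finger_gap: 0.0382
```

```bash
python3 - <<'E'
from h import *
s=robot.observe(); print(s['ee_pos'],toL(s['ee_pos']),s['wrist_force'],s['finger_gap'])
c=cam('scene'); d=cam('side'); 
cv2.imwrite('pics/mix7.png',np.vstack([cv2.resize(c['color'][130:270,220:480],None,fx=2.2,fy=2.2),cv2.resize(d['color'][150:280,180:440],None,fx=2.2,fy=2.2)]));
E
```

```text
[0.52425655 0.12794382 0.0503817 ] [[-0.04259838  0.16105155]] [ 0.18237132 -0.51765714  0.24802818] 0.038195780349768775
```

View pics/mix7.png

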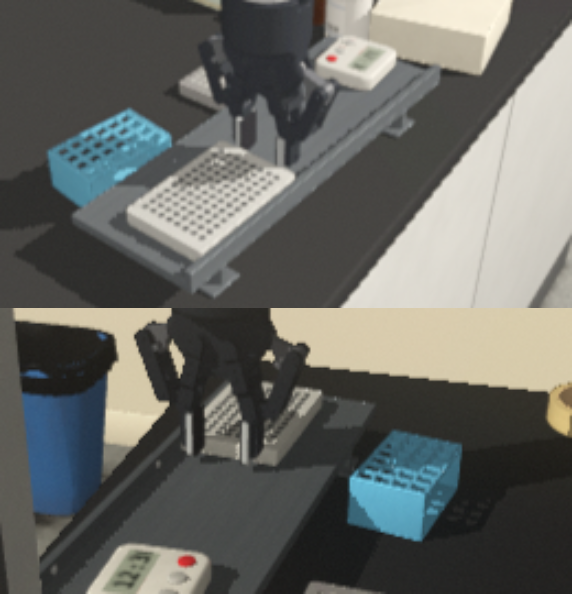

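Emit:
send_rows(
  moves=[0,0,0,-0.004,0,0,-0.1,0,0,0,-0.008,0,0,-0.1,0,0,0,-0.012,0,0,-0.1,0,0,0,-0.016,0,0,-0.1,0,0,0,-0.02,0,0,-0.1,0,0,0,-0.024,0,0,-0.1,0,0,0,-0.028,0,0,-0.1,0,0,0,-0.032,0,0,-0.1,0,0,0,-0.036,0,0,-0.1,0,0,0,-0.04,0,0,-0.1,0,0,0,-0.044,0,0,-0.1,0,0,0,-0.048,0,0,-0.1,0,0,0,-0.051,0,0,-0.1,0,0,0,-0.054,0,0,-0.1,0,0,0,-0.057,0,0,-0.1,0,0,0,-0.059,0,0,-0.1,0,0,0,-0.06,0,0,-0.1,0,0,0,-0.06,0,0,-0.1],
)

```text
time_s: 12.5
ee_pos: [0.5188, 0.0685, 0.0502]
eef_rot: [0.737, 0.676, -0.0, 0.0]
wrist_force: [0.5, 1.1, 0.2]
finger_gap: 0.0385
```

```bash
python3 - <<'E'
from h import *
s=robot.observe(); print(s['ee_pos'],toL(s['ee_pos']),s['wrist_force'],s['finger_gap'])
c=cam('scene'); d=cam('side'); 
for cc,n in ((d,'side'),(c,'scene')):
    P=cloud(cc); L=toL(P.reshape(-1,3)).reshape(400,640,2); g=cc['color'].astype(int)
    m=(cc['z_map']>0)&(P[...,2]>.052)&(P[...,2]<.066)&(L[...,1]<.12)&(L[...,1]>-.1)&(g.min(2)>110)&(L[...,0]>-.1)&(L[...,0]<.02)
    q=L[m]; print(n,m.sum(),np.percentile(q,[.5,99.5],axis=0).round(4).tolist(),np.median(P[m][:,2]))
cv2.imwrite('pics/mix8.png',np.vstack([cv2.resize(c['color'][130:270,220:480],None,fx=2.2,fy=2.2),cv2.resize(d['color'][150:280,180:440],None,fx=2.2,fy=2.2)]));
E
```

```text
[0.51883743 0.06851483 0.0502101 ] [[-0.0428332   0.10137646]] [0.54544629 1.07565682 0.18847765] 0.03849627075195181
side 368 [[-0.0851, -0.0358], [-0.0018, 0.1132]] 0.058639746982699886
scene 2495 [[-0.084, -0.0389], [0.0092, 0.1131]] 0.05701808349644355
```

View pics/mix8.png

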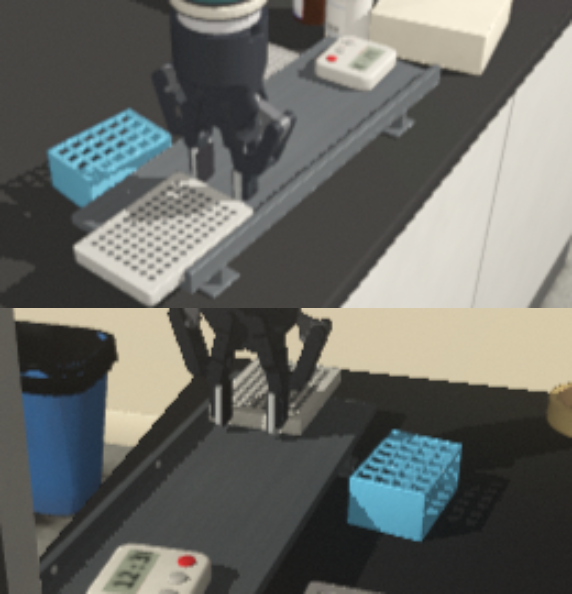

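Overhang is about 37–38 mm. I'll push 5 mm more, then back off and lift to look.

Emit:
send_rows(
  moves=[0,0,0,-0.002,0,0,-0.1,0,0,0,-0.004,0,0,-0.1,0,0,0,-0.005,0,0,-0.1,0,0,0,-0.005,0,0,-0.1,0,0,0,0.005,0,0,-0.1,0,0,0,0.02,0,0,-0.1,0,0,0,0.03,0,0,-0.1,0,0,0,0.03,0,-0.03,-0.1,0,0,0,0.03,0,-0.07,-0.1,0,0,0,0.03,0,-0.11,-0.1,0,0,0,0.0,-0.03,-0.13,-0.1,0,0,90,-0.04,-0.1,-0.13,1,0,0,90,-0.06,-0.1,-0.13,1,0,0,90,-0.06,-0.1,-0.13,1,0,0,90,-0.06,-0.1,-0.13,1,0,0,90,-0.06,-0.1,-0.13,1,0,0,90,-0.06,-0.1,-0.13,1,0,0,90,-0.06,-0.1,-0.13,1,0,0,90,-0.06,-0.1,-0.13,1,0,0,90,-0.06,-0.1,-0.13,1],
)

```text
time_s: 14.6
ee_pos: [0.4142, 0.0185, 0.1804]
eef_rot: [0.998, 0.065, 0.0, 0.0]
wrist_force: [-0.9, -0.5, -0.8]
finger_gap: 0.0852
```

Emit:
send_rows(
  moves=[0,0,13,0,0,0,1,0,0,13,0,0,0,1,0,0,13,0,0,0,1,0,0,13,0,0,0,1],
)

```text
time_s: 15.0
ee_pos: [0.4142, 0.0182, 0.1804]
eef_rot: [0.999, -0.045, 0.0, 0.0]
wrist_force: [0.5, -0.7, -0.1]
finger_gap: 0.0856
```

```bash
python3 - <<'E'
from h import *
s=robot.observe(); print(s['ee_pos'],toL(s['ee_pos']),s['wrist_force'],s['finger_gap'],s['eef_rot'])
w=cam('wrist'); c=cam('scene'); d=cam('side'); s=robot.observe()
for n,x in (('wrist9',w),('scene9',c),('side9',d)): np.savez(n+'.npz',**x)
wplate(w,s)
cv2.imwrite('pics/w9.png',w['color'])
cv2.imwrite('pics/mix9.png',np.vstack([cv2.resize(c['color'][130:270,220:480],None,fx=2.2,fy=2.2),cv2.resize(d['color'][150:280,180:440],None,fx=2.2,fy=2.2)]));
E
```

```text
[0.41419158 0.01823886 0.18038037] [[-0.14271477  0.04219793]] [ 0.47686916 -0.70416095 -0.07697935] 0.085585865905339 [ 9.98994000e-01 -4.48439410e-02  9.92914024e-05  6.11985193e-06]
((-362.38116455078125, 573.526123046875), (180.62640380859375, 472.2145080566406), 14.711976051330566) [  0 265] [ 87 354] [-0.4983  0.3561] [-0.2586  0.7835]
((-170.3404083251953, 272.5139465332031), (73.16776275634766, 106.98812866210938), 1.1613452434539795) [ 70 184] [152 248] [-0.2076  0.2189] [-0.133   0.3266]
((-42.59141159057617, 21.740306854248047), (84.77456665039062, 127.39447784423828), 0.059315748512744904) [267  28] [416 127] [-0.085 -0.042] [-0.0002  0.0854]
((-515.041015625, -593.3619995117188), (1456.156982421875, 435.68109130859375), 36.069820404052734) [485   0] [639 399] [-0.9753 -1.1981] [ 0.1315 -0.1286]
((39.32855224609375, 344.105712890625), (293.42547607421875, 102.17770385742188), 72.22871398925781) [0 0] [158  75] [0.0212 0.1888] [0.1328 0.4682]
```

View pics/w9.png

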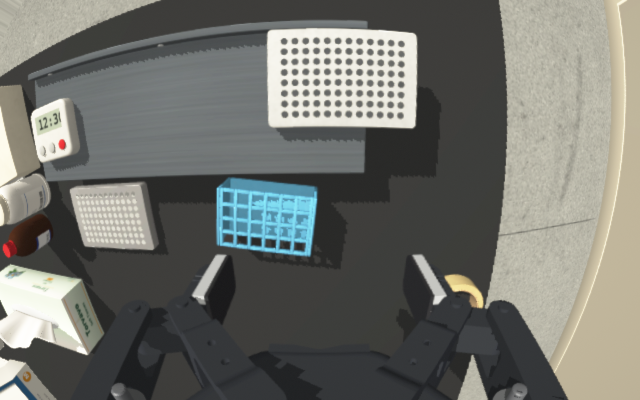

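View pics/mix9.png

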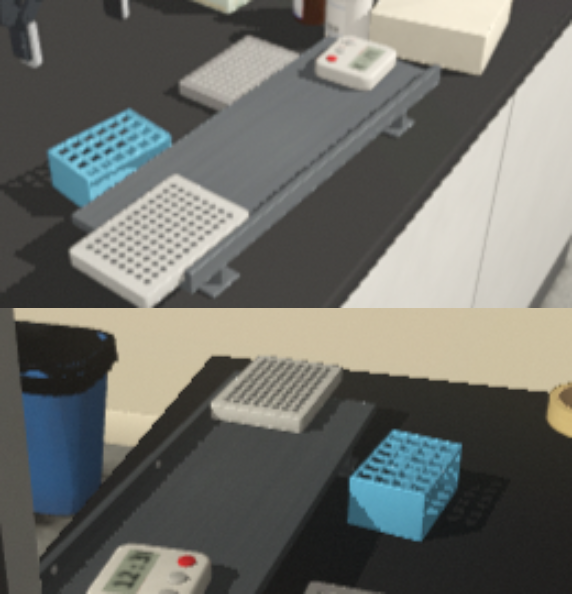

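```bash
python3 - <<'E'
from h import *
s=robot.observe(); w=np.load('wrist9.npz')
print('ledge end',toL(wplane(w,[[365,172],[366,140]],.045,s)).round(4))
print('fence end top',toL(wplane(w,[[366,22],[366,29],[260,25],[260,31]],.057,s)).round(4))
for n in('scene','side'):
    c=np.load(n+'9.npz');P=cloud(c);L=toL(P.reshape(-1,3)).reshape(400,640,2);g=c['color'].astype(int)
    m=(c['z_map']>0)&(P[...,2]>.052)&(P[...,2]<.066)&(L[...,1]<.1)&(L[...,1]>-.08)&(g.min(2)>110)&(L[...,0]>-.1)&(L[...,0]<.003)
    q=L[m];Z=P[m][:,2];A=np.c_[q,np.ones(len(q))];print(n,'tilt',np.linalg.lstsq(A,Z,rcond=None)[0].round(4),np.percentile(q,[.5,99.5],axis=0).round(4).tolist())
w0=np.load('wrist1.npz')
cv2.imwrite('pics/z9.png',cv2.resize(w['color'][10:140,240:440],None,fx=4,fy=4))
E
```

```text
ledge end [[-0.1283 -0.0008]
 [-0.0984 -0.0008]]
fence end top [[ 0.0066  0.0017]
 [ 0.0002  0.0017]
 [ 0.0048  0.0911]
 [-0.0007  0.0911]]
scene tilt [-0.0063  0.001   0.0567] [[-0.0837, -0.0439], [0.0022, 0.0828]]
side tilt [-0.0024 -0.0122  0.0587] [[-0.085, -0.0405], [0.0016, 0.0875]]
```

View pics/z9.png

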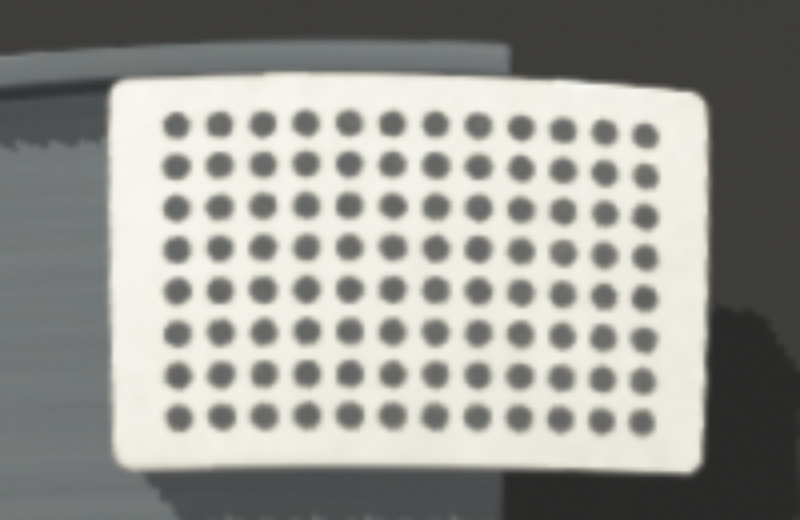

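The plate is flush and flat with about 42 mm of overhang (a third of 128 mm is 43 mm), and the bystanders look unmoved. The gripper is clear of everything, so I'm handing it in.

```bash
python3 -c "
from cell import robot; print(robot.close_job())"
```

```text
the job is handed in; nothing more can be done
None
```

The plate is where you asked: flush against the fence, lying flat, with about a third of its length out past the ledge's right-hand end. I handed the job in at about 15 s with the gripper clear and touching nothing.

- **Push to the fence:** I used the open fingers as two contact points on the front edge. The plate stopped at the fence with about 5 N on the wrist and the whole plate still on the ledge.
- **Push along the fence:** I used the part-closed fingers on the plate's left end and slid it to the right. The plate was never lifted.

**Last checks:**

| Check | Result |
|---|---|
| Angle to the fence | about 0.06° |
| Gap to the fence face | about 0 mm, good to about 2 mm |
| Overhang past the right end | 41–42 mm by the wrist camera; a third of the length is 43 mm |
| Tilt | under about 0.7°, within the depth readings' noise |
| Timer, tube rack, spare plate | look unmoved in the pictures; not measured before and after |

**Disagreements:** the scene and side cameras put the overhang at 44 mm and 40.5 mm, and their positions and heights differ by 2–3 mm. That is close to the stated calibration error. No check failed.

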